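# Clamp a quadrant model for die sawing with a gated lever

## Robot

A 6-joint arm with a two-finger parallel gripper is mounted at the origin on a cart in front of the work surface, level with it; the furniture and walls round the work are solid. World frame = base frame: x ahead of the robot, y to its left, z up, the work surface at z = 0. Lengths are in mm, angles in rad, forces in N, time in s.
With the tool pointing down it reaches from about 275 to 750 mm from the base axis. Payload 10.2 kg.
Tool frame: the origin (TCP) lies where the fingers leave the gripper's body, on its centre line; the fingertips stand 73 mm ahead of it and the grasp point (between the pads) lies 54 mm ahead of it; z points along the fingers, y is the line along which they close (so a half turn about z gives the same grasp; the last joint's range is limited). The gripper opens to 85 mm and grips with 20 to 120 N. Pads are 22 mm wide; open, the fingers measure 114 mm over their backs; the gripper's body (76 mm by 85 mm) begins 54 mm behind the grasp point. The pads swing forward as they close: fully open they stand 13 mm farther back than shut.
Start: joints at [1.082, 0.313, 1.498, -0, 1.331, -0.223], TCP at [137.921, 506.566, 303.894] pointing down, gripper open.
Joint ranges: [-2.94, 2.94], [-0.97, 2.17], [0.19, 2.56], [-1.23, 4.37], [0.02, 3.11], [-2.88, 2.88]. Speed limits (rad/s): [2.39, 2.39, 3.01, 3.14, 3.14, 3.14].

## Interface

Orientations are given as a unit quaternion [w, x, y, z].
In Python, from rig import ctrl gives the robot as it stands.
- The arm moves only by the shell command python3 -m creep 'ROWS' [OPENING] [FORCE]. ROWS is JSON, a list that holds one entry, the list of rows, each a list of 6 numbers: the shift along the world's x, y, z in units of 25 mm (1.0 is 25 mm), then the turn, a rotation vector about the world's x, y, z in units of 5 degrees (1.0 is 5 degrees). In form: [[[x, y, z, ax, ay, az], ...]]. A call has 1 to 20 rows; each row is the pose to reach, as a shift and turn from the pose commanded when the call began; what a row does not reach only later rows make up. A row lasts 1/12 s, in which the tool goes at most 41.7 mm and 7.16 degrees, less where a joint would pass 70% of its speed; a pose out of reach is approached as far as the arm can. A call with a gripper value outside its range is refused whole. OPENING is the finger opening in mm, from 0 to 85.4, set as the call begins (- or left out, the last holds). The fingers move at their own pace and stop on an object; FORCE is the grip in N (left out, the last holds). Time passes only in rows, so rows that repeat a pose let the fingers close. It gives the time, the measured TCP pose, the force, the opening and the grip force at its end, in the units of the state.
- ctrl.sense(): the state, without advancing time (a new reading comes with each control period).
- ctrl.capture(name): name is "scene" or "top" or "wrist"; returns a dict with "image" (480x640x3 uint8, red, green, blue), "fx", "fy", "cx", "cy" (pixels), "k1" (the pictures are not rectified: a ray, as slopes to the right and down, at radius r is drawn at 1 + k1 r^2 times it, then the intrinsics apply), "R" (3x3) and "t" (3): a world point X has camera coordinates R X + t. Camera axes: x right, y down, z forward; pixel columns grow to the right and rows downward; lengths in mm; the calibration is good to about 2 mm. A picture is of the moment at which its call begins. There is no depth.
- ctrl.finish_job(): hands the job in; it is judged then, once.
The state is a dict: "time_s": time; "joints": joint angles; "dq": joint speeds; "tau": joint torques, N m; "eef_pos": TCP position; "ee_rot": TCP orientation; "force": force on the tool from outside, world axes, zero at the start; "wrist_torque": the same for the moment, N m; "grip_width": opening from 0.0 (shut) to 1.0 (fully open); "grip_force": force on a finger pad.
Only numpy, scipy, OpenCV 4.12 (cv2) and the standard library are available. Lean on these libraries where they do the work, as an engineer would, in place of code of your own. Each camera call takes 0.05 s, during which the arm holds its last target. There are 200 camera calls.

## Task

Get the green quadrant model ready for sawing: lift it out of the rack and set it flat, teeth up and lengthwise, between the open jaws of the model clamp. Then work the clamp's ball lever through its zigzag gate to the last notch, by the red dot, and leave it resting there with the jaws gripping the model by its ends. Hold the model by its base, never by the teeth, and leave the other models and the things lying about where they are.

Things in the scene. Friction and masses are not known exactly. Their poses are not given: they have to be found in the camera images.
- green_model_center (a point): Green stone quadrant model (half a jaw), to be clamped: block base 64 mm long (its x), 36 mm wide (y), 22 mm high, teeth on top; about 35 mm high, 0.13 kg. This point: middle of the base, 11 mm above the underside; z is up through the teeth. Starts teeth up in any of the rack's 3 lanes, x along the lane. Either end may face the moving jaw. It can be set down on the free worktop to be taken another way.
- green_model_teeth: The teeth of the green model (56 mm long, 16 mm wide, 11 to 14 mm high above the base); delicate, not to be gripped. Origin on the top of the base, 22 mm above the underside.
- yellow_model_center (a point): Yellow stone quadrant model of the same shape and size, in another lane of the rack; stays there.
- white_model_center (a point): White stone quadrant model of the same shape and size, in another lane of the rack; stays there.
- rack: Fixed white rack, 54 mm (x) by 135 mm (y); 3 lanes along its x at y = -43, 0, +43 mm, open at both ends, 40 mm wide between 3 mm partitions; lane floor 12 mm and partitions' tops 40 mm above the worktop. A model's two 36 mm end faces stand 5 mm proud at each end: in the lane only they are free for fingers (grip spans 64 mm). Origin: centre of its underside.
- clamp: Fixed model clamp: dark base plate 92 mm (x) by 210 mm (y from -94 to +116), 10 mm thick; at the -y end an ivory console 62 by 84 mm (y from -87 to -3) with a metal gate plate on top, 86 mm above the worktop; at the +y end the bed and jaws. The knob's points below use its x, y. Origin on the worktop.
- bed_center (a point): Middle of the dark green bed, half-way between the open jaws, on its surface 14 mm above the worktop; axes are the clamp's. Jaw faces (36 mm wide, tops 36 mm above the worktop) stand across y, 75 mm apart when open: 5.5 mm of room at each end of the model, so only its long sides (36 mm apart, along x) are free for fingers here. Fixed jaw at +y; the moving jaw pushes the model against it.
- knob (a point): Centre of the black ball knob (28 mm across) on the clamp's lever, 120 mm from the lever's pivot; about 127 mm above the worktop at the start. The lever is a 7 mm rod that comes up through the gate slot and tilts both ways about its pivot. The ball turns and can creep sideways between the fingers; best held with one finger on its +y and one on its -y side, since the spring pulls along y.
- lever_pivot (a point): The point about which the lever tilts, inside the console, 14 mm above the worktop.
- gate_1 (a point): Where the knob's centre is when the lever stands at the gate's 1st corner: from the start a straight run of about 40 mm to +y of the clamp, in the +x lane. The slot leaves the knob about 5 mm of play each way at the corners. Between corners the knob follows an arc about the pivot (up to 7 mm in height).
- gate_2 (a point): Knob's centre at the 2nd corner: from the 1st straight across to -x, about 32 mm. From here the lever's spring draws it back some 15 mm to -y into the first (yellow-dot) notch if it is let go.
- gate_3 (a point): Knob's centre at the 3rd corner: from the 2nd (or the first notch) a run of about 40 mm to +y, in the -x lane.
- gate_4 (a point): Knob's centre at the 4th corner: from the 3rd straight across to +x, about 32 mm. Let go here, the spring draws the knob back some 15 mm to -y into the last (red-dot) notch, where it stays.
- lever_run (a joint): Lever tilt along the gate, rad: 0 open (start), 0.34 at corners 1 and 2, about 0.22 resting in the first notch, 0.69 at corners 3 and 4, about 0.57 resting in the last notch. A spring pulls it back to 0 (2 N at the knob when open, about 7 N at the end): let go outside a notch it runs back. The moving jaw follows: 6 mm forward in the first notch (not yet gripping), 16 mm in the last; its pad is sprung.
- lever_side (a joint): Lever tilt across the gate, rad: 0 in the +x lane (start, last notch), 0.27 in the -x lane (first notch). No spring, light friction.
- jaw_pad: Black rubber pad (36 mm wide, 22 mm high) of the moving jaw, sprung; it presses the model with about 5 to 8 N when clamped. Its origin is the clamp's origin moved along with the jaw.
- separator_jar: Jar with a blue lid, 54 mm across, 62 mm high; bystander. Origin under its centre.
- glue_bottle: Small bottle with a yellow nozzle, 29 mm across, 105 mm high; bystander. Origin under its centre.
- pen_1: Green and white marker pen, 135 mm long, lying; bystander. Origin under its centre.
- wax_disc: Pink wax disc in a lid, 50 mm across, 6 mm high; bystander. Origin under its centre.
There are look-alikes about, which are no part of the job. What is shaped like the part that bears green_model_center but purple is not meant.

How it is judged (in metres and radians):
On the way, in this order (a step that is already met when the one before it is completed fails the run):
1. the green model lies let go, flat and teeth up between the jaws, with the lever still open (x of green_model_center in the frame of bed_center between -0.008 and 0.008 m and y of green_model_center in the frame of bed_center between -0.009 and 0.009 m and z of green_model_center in the frame of bed_center between 0.008 and 0.014 m and angle between the x axis of green_model_center and the y axis of bed_center, either way round below 0.12 rad and angle between green_model_center's own z axis and vertical below 0.08 rad and value of joint lever_run below 0.08 rad and contact force between the fingers and green_model below 0.2 N), for 0.2 s.
2. the lever is in the near lane (first notch side) of the gate, the model still between the jaws (x of green_model_center in the frame of bed_center between -0.008 and 0.008 m and y of green_model_center in the frame of bed_center between -0.009 and 0.009 m and z of green_model_center in the frame of bed_center between 0.008 and 0.014 m and angle between the x axis of green_model_center and the y axis of bed_center, either way round below 0.12 rad and angle between green_model_center's own z axis and vertical below 0.08 rad and value of joint lever_side above 0.2 rad and value of joint lever_run above 0.15 rad), for 0.1 s.
At the end, for the whole second after the job is handed in: Lever at rest in the last (red-dot) notch, sprung pad pressing the green model with over 3 N; model still on the bed, teeth up, level to 0.08 rad, in line with the jaws to 0.12 rad, its middle within 8 mm across and 9 mm along of the bed centre (x of green_model_center in the frame of bed_center between -0.008 and 0.008 m and y of green_model_center in the frame of bed_center between -0.009 and 0.009 m and z of green_model_center in the frame of bed_center between 0.008 and 0.014 m and angle between the x axis of green_model_center and the y axis of bed_center, either way round below 0.12 rad and angle between green_model_center's own z axis and vertical below 0.08 rad and value of joint lever_run between 0.5 and 0.63 rad and value of joint lever_side below 0.08 rad and contact force between jaw_pad and green_model above 3 N and linear speed of green_model below 0.01 m/s and velocity of joint lever_run between -0.05 and 0.05 rad/s); the robot touches nothing.
It fails at once if the fingers press on the green model's teeth (more than 3 N) (contact force between the fingers and green_model_teeth above 3 N).
It fails at once if another model is moved more than 15 mm (distance of any of yellow_model_center, white_model_center from where it was at the start of the episode above 0.015 m).
It fails at once if a thing lying about is moved more than 30 mm (distance of any of separator_jar, glue_bottle, pen_1, wax_disc from where it was at the start of the episode above 0.03 m).
It also fails if it takes over 64 s, if anything falls off the work surface, if the arm or the gripper's body presses on something with over 40 N, if the wrist force passes 120 N, or if a joint passes its speed limit or range.

## Working session

There is one attempt and no reset: what is moved stays moved. The work goes in short steps, Python scripts to look and compute and a shell command to move; the robot and the scene stay as the last step left them, time stands still between calls to the robot, and variables do not carry over. Pictures are saved under pics/ and viewed, at most 10 in all, crops included, and the job is handed in when it is done.

```bash
ls; mkdir -p pics; cat > h.py <<'E'
import numpy as np, cv2
from rig import ctrl
def cap(n,f=None):
    c=ctrl.capture(n)
    if f: cv2.imwrite('pics/'+f,c['image'][:,:,::-1])
    return c
def ray(c,u,v):
    K=np.array([[c['fx'],0,c['cx']],[0,c['fy'],c['cy']],[0,0,1]],float)
    p=cv2.undistortPoints(np.array([[[u,v]]],float),K,np.array([c['k1'],0,0,0.]))[0,0]
    R=np.array(c['R']);t=np.array(c['t'])
    return -R.T@t, R.T@np.array([p[0],p[1],1.])
def onz(c,u,v,z):
    o,d=ray(c,u,v); return o+d*(z-o[2])/d[2]
def proj(c,X):
    q=np.array(c['R'])@np.array(X,float)+np.array(c['t']); s=q[:2]/q[2]; s=s*(1+c['k1']*(s@s))
    return c['fx']*s[0]+c['cx'], c['fy']*s[1]+c['cy']
def tri(c1,p1,c2,p2):
    o1,d1=ray(c1,*p1);o2,d2=ray(c2,*p2)
    s=np.linalg.lstsq(np.c_[d1,-d2],o2-o1,rcond=None)[0]
    a,b=o1+s[0]*d1,o2+s[1]*d2
    return (a+b)/2,np.linalg.norm(a-b)
E
python3 - <<'E'
from h import *
for n in('top','scene'):
    c=cap(n,n+'0.png'); print(n,c['fx'],c['k1'],-np.array(c['R']).T@np.array(c['t']))
print(ctrl.sense())
E
```

```text
pics
top 466.8098143351025 -0.007410703381112368 [ 2.80282344e+02 -1.28382068e+00  1.39818688e+03]
scene 623.6965911795443 -0.03587845146082078 [  343.88350819 -1717.91677987  1180.80143936]
{'time_s': 0.1, 'joints': array([ 1.08158419e+00,  3.13432218e-01,  1.49835059e+00,  1.39375223e-05,
        1.33099756e+00, -2.23394894e-01]), 'dq': array([ 1.85439334e-05, -5.46906440e-04, -2.42540326e-03,  1.08805999e-03,
        1.66550167e-03, -2.10463240e-03]), 'tau': array([ 2.18873669e-03, -4.12896216e+01, -2.60142660e+01, -1.84574433e-04,
        3.01626038e-03, -3.66956044e-06]), 'eef_pos': array([137.85586666, 506.43290571, 303.37667753]), 'ee_rot': array([-2.13489324e-04,  1.32519290e-01,  9.91180248e-01, -5.54201329e-04]), 'force': array([ 0.77159287, -0.84636642,  0.25606935]), 'wrist_torque': array([ 0.00337845, -0.02042094, -0.03301478]), 'grip_force': 0.0, 'grip_width': 1.0005833763608616}
```

View pics/top0.png

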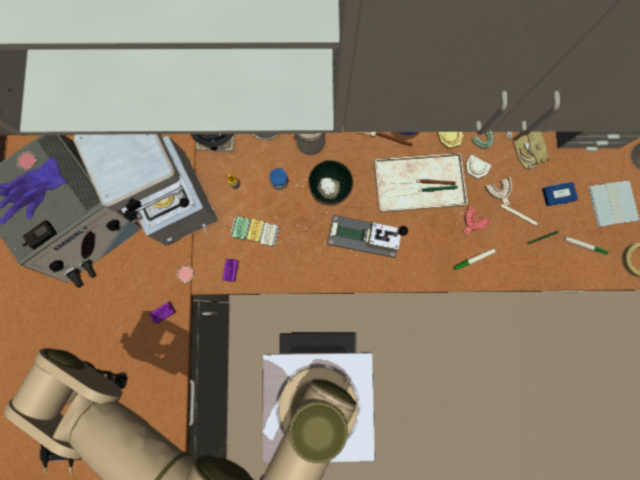

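View pics/scene0.png

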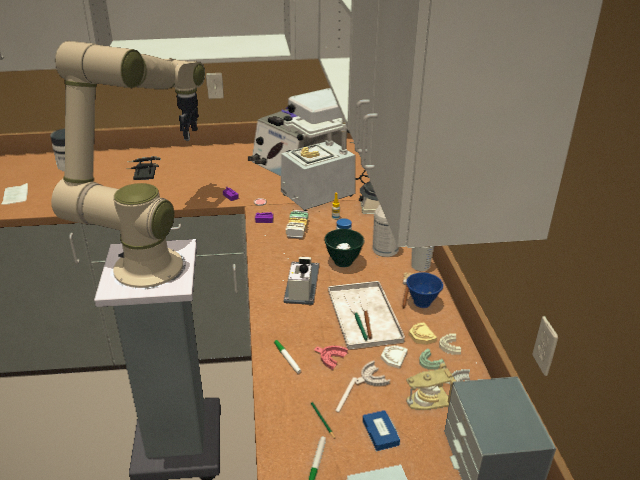

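The top picture shows the rack at about (255,231) and the clamp at about (368,236), with its knob at (403,230) and its bed at (350,231). The scene picture shows the same from the side. I'll enlarge the work area.

```bash
python3 - <<'E'
from h import *
a=cv2.imread('pics/top0.png')[150:300,210:420]
b=cv2.imread('pics/scene0.png')[180:310,240:380]
a=cv2.resize(a,None,fx=3.8,fy=3.8,interpolation=cv2.INTER_CUBIC);cv2.imwrite('pics/crop.png',a)
c=cap('top')
for n,u,v in(('rack',255,231),('bed',349,231),('knob',403,230)):
    print(n,onz(c,u,v,{'rack':40,'bed':14,'knob':127}[n]))
# base plate / rack outlines
E
```

```text
rack [504.8294027  179.31342427  40.        ]
bed [506.99035524 -99.32209475  14.        ]
knob [ 490.15836187 -241.06288752  127.        ]
```

View pics/crop.png

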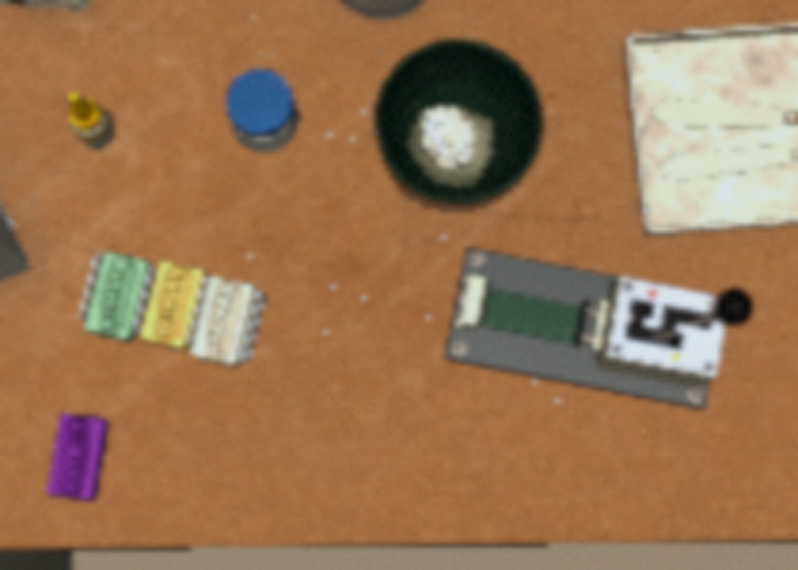

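The crop shows the green model in the rack's +y lane at (241,228) full-frame, with yellow and white next to it. The clamp is yawed about −10° and its knob is at (403,230). I'll move above the green model, turning the jaws to the lane, for a closer look.

```bash
python3 -m creep '[[[14.8,-11.6,0,0,0,-17.6],[14.8,-11.6,0,0,0,-17.6],[14.8,-11.6,0,0,0,-17.6],[14.8,-11.6,0,0,0,-17.6],[14.8,-11.6,0,0,0,-17.6],[14.8,-11.6,0,0,0,-17.6],[14.8,-11.6,0,0,0,-17.6],[14.8,-11.6,0,0,0,-17.6],[14.8,-11.6,0,0,0,-17.6],[14.8,-11.6,0,0,0,-17.6],[14.8,-11.6,0,0,0,-17.6],[14.8,-11.6,0,0,0,-17.6],[14.8,-11.6,0,0,0,-17.6],[14.8,-11.6,0,0,0,-17.6],[14.8,-11.6,0,0,0,-17.6]]]' 85
python3 - <<'E'
from h import *
c=cap('wrist','w1.png'); print(-np.array(c['R']).T@np.array(c['t']),c['fx'],ctrl.sense()['eef_pos'],ctrl.sense()['ee_rot'],ctrl.sense()['joints'])
E
```

```text
time_s: 1.4
eef_pos: [507.8, 216.6, 303.7]
ee_rot: [-0.0, 0.783, 0.622, -0.0]
force: [-0.8, 0.7, -0.1]
grip_width: 0.996
grip_force: 0.0
[526.37566061 295.92236404 372.37290095] 382.93487597127495 [507.57697651 216.88777511 303.81928823] [-1.01110293e-04  7.83177527e-01  6.21798146e-01 -1.27186956e-04] [1.91506880e-01 3.72702858e-01 1.41478075e+00 6.35354982e-05
 1.35442803e+00 4.20216377e-01]
```

View pics/w1.png

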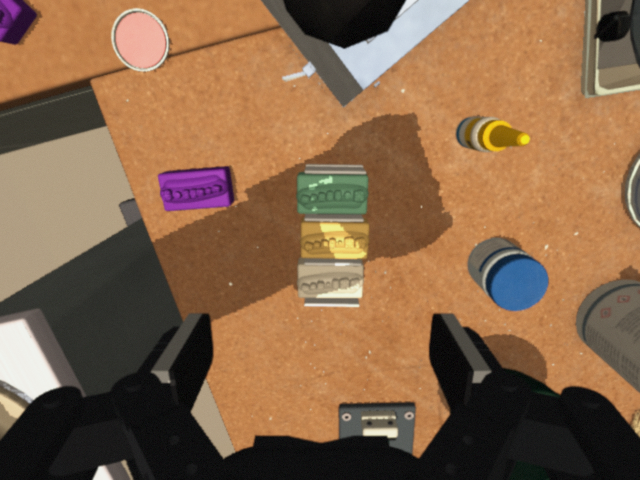

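The wrist picture shows the rack's lanes running nearly horizontally, with the green model at (333,195), yellow at (335,240), white at (330,280) and no change in their positions. Now I'll measure the green base, and the clamp from the top view.

```bash
cat > g.py <<'E'
from h import *
def green(c,box,z):
    x0,y0,x1,y1=box
    h=cv2.cvtColor(c['image'],cv2.COLOR_RGB2HSV)
    m=cv2.inRange(h,(40,50,40),(90,255,255)); k=np.zeros_like(m);k[y0:y1,x0:x1]=m[y0:y1,x0:x1]
    k=cv2.morphologyEx(k,cv2.MORPH_CLOSE,np.ones((5,5)))
    q=max(cv2.findContours(k,0,2)[0],key=cv2.contourArea)
    P=cv2.boxPoints(cv2.minAreaRect(q)); W=np.array([onz(c,*p,z) for p in P])
    return P,W
E
python3 - <<'E'
from g import *
np.set_printoptions(precision=1,suppress=True)
c=cap('wrist')
P,W=green(c,(280,150,390,222),34); print(P,W,W.mean(0),[np.linalg.norm(W[i]-W[i-1]) for i in range(4)],sep='\n')
print('axis',np.array(c['R']))
s=ctrl.sense()
print('knob etc top view')
t=cap('top'); h=cv2.cvtColor(t['image'],cv2.COLOR_RGB2HSV)
def blob(m,box):
    x0,y0,x1,y1=box;k=np.zeros_like(m);k[y0:y1,x0:x1]=m[y0:y1,x0:x1]
    return max(cv2.findContours(k,0,2)[0],key=cv2.contourArea)
q=blob(cv2.inRange(h,(40,40,30),(95,255,140)),(328,215,375,255))
r=cv2.minAreaRect(q);B=np.array([onz(t,*p,14) for p in cv2.boxPoints(r)]);print('bed',r,B,B.mean(0))
# knob: dark circle
k=blob(cv2.inRange(h,(0,0,0),(180,255,45)),(395,220,415,240));r=cv2.minEnclosingCircle(k);print('knob',r,onz(t,*r[0],127))
# grey plate
q=blob(cv2.inRange(h,(0,0,50),(180,45,120)),(320,205,405,265));q=cv2.convexHull(q);r=cv2.minAreaRect(q)
B=np.array([onz(t,*p,10) for p in cv2.boxPoints(r)]);print('plate',B,B.mean(0),[np.linalg.norm(B[i]-B[i-1]) for i in range(4)])
E
```

```text
[[296.6 212.9]
 [297.5 172.9]
 [367.5 174.4]
 [366.6 214.5]]
[[485.5 216.1  34. ]
 [495.2 251.2  34. ]
 [555.1 235.9  34. ]
 [547.4 200.3  34. ]]
[520.8 225.9  34. ]
[np.float64(63.87476735653347), np.float64(36.41060182243442), np.float64(61.795748289188516), np.float64(36.498533355522596)]
axis [[ 1.  -0.2  0. ]
 [-0.2 -0.9  0.3]
 [-0.1 -0.3 -0.9]]
knob etc top view
bed ((349.5624084472656, 232.79762268066406), (24.885910034179688, 9.776606559753418), 10.784297943115234) [[ 494.3  -61.3   14. ]
 [ 523.5  -67.2   14. ]
 [ 508.7 -140.6   14. ]
 [ 479.6 -134.5   14. ]] [ 501.5 -100.9   14. ]
knob ((402.5, 230.5), 4.301262855529785) [ 488.8 -239.6  127. ]
plate [[ 470.2  -33.7   10. ]
 [ 556.6  -51.8   10. ]
 [ 513.9 -253.8   10. ]
 [ 428.1 -233.9   10. ]] [ 492.2 -143.3   10. ] [np.float64(204.50937942454448), np.float64(88.19388665794304), np.float64(206.4519412043227), np.float64(88.05569106746681)]
```

```bash
python3 -m creep '[[[0.52,0.37,0,0,0,-0.24],[0.52,0.37,-1,0,0,-0.24],[0.52,0.37,-2.5,0,0,-0.24],[0.52,0.37,-4,0,0,-0.24],[0.52,0.37,-5.5,0,0,-0.24],[0.52,0.37,-7,0,0,-0.24],[0.52,0.37,-8,0,0,-0.24],[0.52,0.37,-8.5,0,0,-0.24],[0.52,0.37,-8.8,0,0,-0.24],[0.52,0.37,-9.04,0,0,-0.24],[0.52,0.37,-9.04,0,0,-0.24]]]' 85
python3 - <<'E'
from h import *
cap('wrist','w2.png')
E
```

```text
time_s: 2.47
eef_pos: [520.8, 226.0, 77.6]
ee_rot: [-0.0, 0.79, 0.613, -0.0]
force: [-0.3, 0.0, -0.1]
grip_width: 0.992
grip_force: 0.0
```

View pics/w2.png

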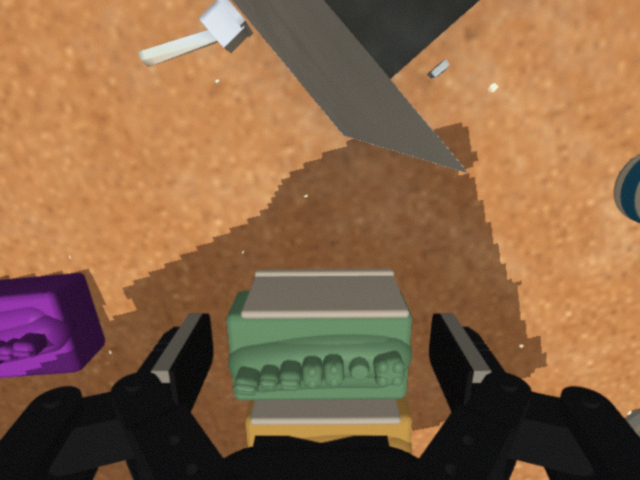

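The fingers straddle the green model's ends evenly, with inner edges at x=212 and 430 and the model at 229–411. The tips are a little high, near z≈18, so I'll go 7 mm lower, grip and lift.

```bash
python3 -m creep '[[[0,0,-0.28,0,0,0],[0,0,-0.28,0,0,0],[0,0,-0.28,0,0,0]]]' 85 
python3 -m creep '[[[0,0,0,0,0,0],[0,0,0,0,0,0],[0,0,0,0,0,0],[0,0,0,0,0,0],[0,0,0,0,0,0],[0,0,0,0,0,0],[0,0,0,0,0,0],[0,0,0,0,0,0]]]' 55 40
```

```text
time_s: 2.77
eef_pos: [521.0, 225.8, 71.1]
ee_rot: [0.0, 0.79, 0.613, 0.0]
force: [-0.9, -0.6, 0.6]
grip_width: 0.999
grip_force: 0.0
time_s: 3.43
eef_pos: [521.2, 225.9, 71.4]
ee_rot: [0.0, 0.79, 0.613, 0.0]
force: [0.2, -0.8, 5.8]
grip_width: 0.742
grip_force: 44.8
```

The tips now reach below the model's underside, so setting it down would press them into the table. I'll regrip 9 mm higher while it is still in the lane, then lift.

```bash
python3 -m creep '[[[0,0,0,0,0,0],[0,0,0,0,0,0],[0,0,0,0,0,0],[0,0,0.2,0,0,0],[0,0,0.36,0,0,0],[0,0,0.36,0,0,0],[0,0,0.36,0,0,0]]]' 80 
python3 -m creep '[[[0,0,0,0,0,0],[0,0,0,0,0,0],[0,0,0,0,0,0],[0,0,0,0,0,0],[0,0,0,0,0,0],[0,0,0,0,0,0],[0,0,0,0,0,0],[0,0,0.4,0,0,0],[0,0,1,0,0,0],[0,0,2,0,0,0],[0,0,3,0,0,0],[0,0,4,0,0,0],[0,0,4,0,0,0]]]' 55 40
python3 - <<'E'
from h import *
cap('wrist','w3.png')
E
```

```text
time_s: 4.02
eef_pos: [521.1, 225.8, 80.3]
ee_rot: [0.0, 0.79, 0.613, 0.0]
force: [0.0, 1.0, 0.2]
grip_width: 0.935
grip_force: 0.0
time_s: 5.1
eef_pos: [522.3, 226.2, 184.8]
ee_rot: [0.002, 0.79, 0.613, 0.003]
force: [0.5, -0.5, -0.7]
grip_width: 0.738
grip_force: 44.6
```

View pics/w3.png

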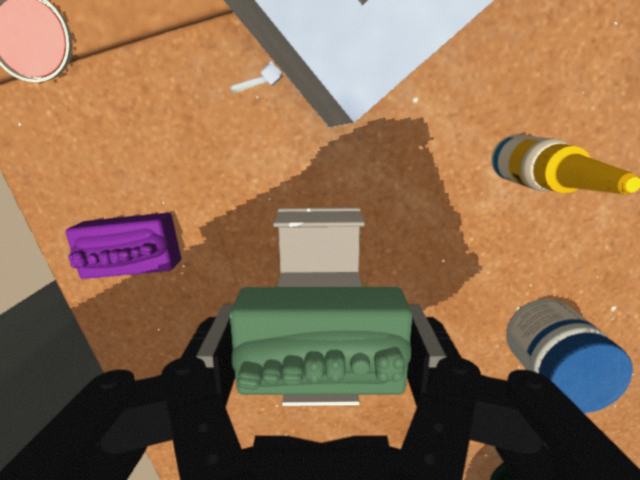

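The model is lifted, held by its end faces and level. I'll carry it to the free worktop near (490,50), turning it so its length is along the clamp's y, and set it down.

```bash
python3 -m creep '[[[-0.3,-1.2,0,0,0,1.4],[-0.5,-2.4,0,0,0,2.8],[-0.7,-3.6,0,0,0,4.2],[-1,-4.8,0,0,0,5.6],[-1.24,-6,0,0,0,7],[-1.24,-7.04,0,0,0,8.4],[-1.24,-7.04,0,0,0,9.8],[-1.24,-7.04,-0.3,0,0,11.2],[-1.24,-7.04,-1,0,0,12.6],[-1.24,-7.04,-2,0,0,14],[-1.24,-7.04,-2.8,0,0,15.4],[-1.24,-7.04,-3.3,0,0,16.8],[-1.24,-7.04,-3.6,0,0,18.2],[-1.24,-7.04,-3.8,0,0,18.5],[-1.24,-7.04,-4,0,0,18.5],[-1.24,-7.04,-4.15,0,0,18.5],[-1.24,-7.04,-4.3,0,0,18.5],[-1.24,-7.04,-4.4,0,0,18.5],[-1.24,-7.04,-4.46,0,0,18.5],[-1.24,-7.04,-4.46,0,0,18.5]]]'
```

```text
time_s: 6.82
eef_pos: [489.9, 49.8, 68.3]
ee_rot: [-0.0, 0.104, 0.995, 0.0]
force: [0.0, -0.2, -1.5]
grip_width: 0.742
grip_force: 44.6
```

```bash
python3 -m creep '[[[0,0,-0.03,0,0,0],[0,0,-0.03,0,0,0]]]'
python3 -m creep '[[[0,0,0,0,0,0],[0,0,0,0,0,0],[0,0,0,0,0,0],[0,0,0,0,0,0],[0,0,1,0,0,0],[0,0,2.5,0,0,0],[0,0,4,0,0,-1.4],[0,0,4,0,0,-2.8],[0,0,4,0,0,-4.2],[0,0,4,0,0,-5.6],[0,0,4,0,0,-7],[0,0,4,0,0,-8.4],[0,0,4,0,0,-9.8],[0,0,4,0,0,-11.2],[0,0,4,0,0,-12.6],[0,0,4,0,0,-14],[0,0,4,0,0,-15.4],[0,0,4,0,0,-16.8],[0,0,4,0,0,-18],[0,0,4,0,0,-18]]]' 80
python3 - <<'E'
from g import *
np.set_printoptions(precision=1,suppress=True)
c=cap('wrist','w4.png')
P,W=green(c,(0,100,640,420),22); print(P,W,W.mean(0),[np.linalg.norm(W[i]-W[i-1]) for i in range(4)],sep='\n')
print(ctrl.sense()['eef_pos'],ctrl.sense()['ee_rot'])
E
```

```text
time_s: 6.98
eef_pos: [490.1, 49.8, 68.1]
ee_rot: [0.0, 0.104, 0.995, -0.0]
force: [-1.3, 0.3, 3.1]
grip_width: 0.738
grip_force: 45.1
time_s: 8.65
eef_pos: [489.9, 49.8, 167.6]
ee_rot: [-0.0, 0.778, 0.628, 0.0]
force: [-0.5, 0.9, -0.4]
grip_width: 0.939
grip_force: 0.0
[[293. 197.]
 [352. 197.]
 [352. 304.]
 [293. 304.]]
[[482.5  87.8  22. ]
 [515.3  80.8  22. ]
 [502.8  13.9  22. ]
 [466.7  21.7  22. ]]
[491.8  51.   22. ]
[np.float64(68.03774552277636), np.float64(33.57773351645683), np.float64(68.06829042689397), np.float64(36.923741407286464)]
[489.9  49.8 167.6] [-0.   0.8  0.6 -0. ]
```

View pics/w4.png

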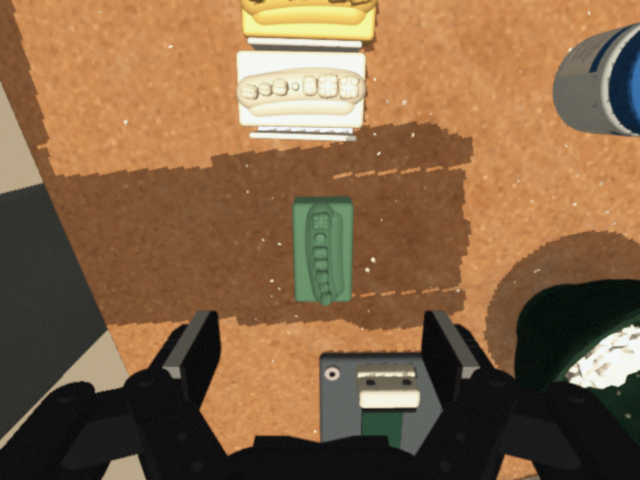

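The green model stands upright and aligned on the worktop at (323,250). It measures (491,50) mm, which agrees with the gripper, and the clamp is just below it in the picture. I'll grip it across its long sides and lift.

```bash
python3 -m creep '[[[0.03,0,-0.8,0,0,0],[0.03,0,-1.8,0,0,0],[0.03,0,-2.8,0,0,0],[0.03,0,-3.3,0,0,0],[0.03,0,-3.55,0,0,0],[0.03,0,-3.68,0,0,0],[0.03,0,-3.68,0,0,0]]]' 65
python3 -m creep '[[[0,0,0,0,0,0],[0,0,0,0,0,0],[0,0,0,0,0,0],[0,0,0,0,0,0],[0,0,0,0,0,0],[0,0,0,0,0,0],[0,0,0,0,0,0],[0,0,0,0,0,0],[0,0,0,0,0,0],[0,0,0.5,0,0,0],[0,0,1.2,0,0,0],[0,0,2.4,0,0,0],[0,0,3.6,0,0,0],[0,0,3.6,0,0,0],[0,0,3.6,0,0,0]]]' 25 40
python3 - <<'E'
from g import *
np.set_printoptions(precision=1,suppress=True)
c=cap('wrist','w5.png'); s=ctrl.sense(); z=s['eef_pos'][2]-76+22
P,W=green(c,(250,250,410,470),z); print(P,W,W.mean(0),[np.linalg.norm(W[i]-W[i-1]) for i in range(4)],s['eef_pos'],sep='\n')
E
```

```text
time_s: 9.28
eef_pos: [490.8, 49.8, 75.7]
ee_rot: [-0.0, 0.776, 0.63, -0.0]
force: [-0.1, 0.8, 0.2]
grip_width: 0.762
grip_force: 0.0
time_s: 10.53
eef_pos: [491.0, 49.8, 166.8]
ee_rot: [0.001, 0.777, 0.63, 0.001]
force: [-0.1, -0.6, -1.9]
grip_width: 0.408
grip_force: 40.5
[[272. 423.]
 [272. 250.]
 [370. 250.]
 [370. 423.]]
[[464.   15.6 111.5]
 [482.6  88.7 111.5]
 [515.7  81.7 111.5]
 [503.3   7.2 111.5]]
[491.4  48.3 111.5]
[np.float64(40.163362852426246), np.float64(75.43191867855637), np.float64(33.79302040470458), np.float64(75.56834483371361)]
[490.4  49.9 165.5]
```

View pics/w5.png

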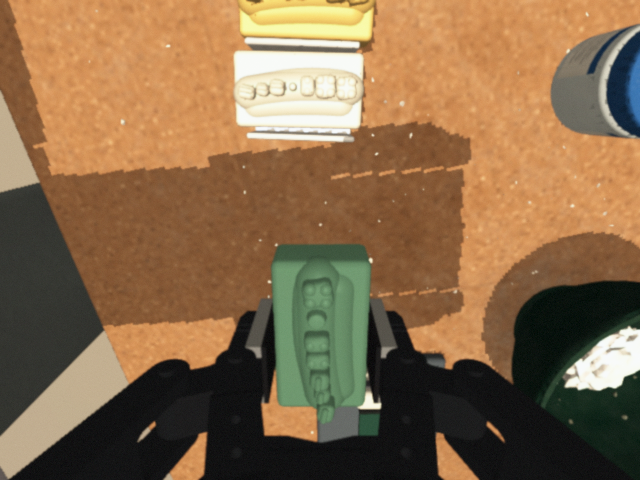

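The model is held by its long sides, level and centred in the fingers, with its top at (272–370, 245–423). I'll refine the bed position using the fixed jaw seen in the earlier wrist picture.

```bash
python3 - <<'E'
from g import *
np.set_printoptions(precision=1,suppress=True)
c=cap('wrist'); e=ctrl.sense()['eef_pos']
R=np.array(c['R']); C=-R.T@np.array(c['t'])+np.array([489.9,49.8,167.6])-e
c['t']=-R@C
im=cv2.imread('pics/w4.png'); h=cv2.cvtColor(im,cv2.COLOR_BGR2HSV)
m=cv2.inRange(h,(10,10,150),(40,120,255)); k=np.zeros_like(m); k[385:415,352:424]=m[385:415,352:424]
q=max(cv2.findContours(k,0,2)[0],key=cv2.contourArea); P=cv2.boxPoints(cv2.minAreaRect(q)); print(P)
W=np.array([onz(c,*p,36) for p in P]);print(W)
yd=np.array([.2045,.979,0])
low=sorted(zip(P[:,1],map(tuple,W)))[2:]; mid=np.mean([l[1] for l in low],0); print('inner top edge mid',mid,'-> bed',mid-37.5*yd)
t=cap('top'); 
print('model pred in top', [proj(t,[501.5,-100.9,14])])
for n,p in(('plate corner w4',(321,353)),):print(n,onz(c,*p,10))
o=np.array([490,-154,10]);print('pred corner',o+116*yd-46*np.array([.979,-.2045,0]))
E
```

```text
[[359. 390.]
 [419. 390.]
 [419. 407.]
 [359. 407.]]
[[496.8 -40.6  36. ]
 [534.5 -48.8  36. ]
 [532.8 -62.3  36. ]
 [494.4 -54.   36. ]]
inner top edge mid [513.6 -58.2  36. ] -> bed [506.  -94.9  36. ]
model pred in top [(np.float64(349.55732465488956), np.float64(232.79835207369112))]
plate corner w4 [475. -26.  10.]
pred corner [468.7 -31.   10. ]
```

```bash
python3 -m creep '[[[0.1,-1,0,0,0,0],[0.25,-2.3,0,0,0,0],[0.4,-3.6,0,0,0,0],[0.59,-4.8,0,0,0,0],[0.59,-5.5,-0.4,0,0,0],[0.59,-5.79,-1,0,0,0],[0.59,-5.79,-1.4,0,0,0],[0.59,-5.79,-1.4,0,0,0],[0.59,-5.79,-1.4,0,0,0]]]'
python3 - <<'E'
from g import *
np.set_printoptions(precision=1,suppress=True)
c=cap('wrist','w6.png'); s=ctrl.sense(); print(s['eef_pos'])
im=cv2.imread('pics/w6.png'); h=cv2.cvtColor(im,cv2.COLOR_BGR2HSV)
m=cv2.inRange(h,(10,10,150),(40,120,255))
n,l,st,ce=cv2.connectedComponentsWithStats(m)
for i in range(1,n):
    if st[i,4]>150: print(st[i],ce[i])
g=cv2.inRange(h,(40,50,40),(90,255,255)); n,l,st,ce=cv2.connectedComponentsWithStats(g)
for i in range(1,n):
    if st[i,4]>300: print('g',st[i],ce[i])
np.savez('w6.npz',R=c['R'],t=c['t'],k=[c['fx'],c['fy'],c['cx'],c['cy'],c['k1']])
E
```

```text
time_s: 11.43
eef_pos: [505.1, -94.1, 129.9]
ee_rot: [-0.001, 0.777, 0.63, -0.0]
force: [0.1, -0.1, -1.3]
grip_width: 0.413
grip_force: 40.4
[505.4 -94.1 130.6]
[ 552   30   88  153 4787] [599.7 127.7]
[628  82  12  41 288] [634.7 102.4]
[386 179  21  21 239] [395.8 189. ]
[237 180  20  20 228] [246.6 189.4]
[280 180  83   8 492] [320.3 182.6]
[ 277  192   89   29 2519] [321.  205.9]
[   0  275   84  205 9634] [ 28.  387.5]
[506 351 113  28 231] [554.9 365.8]
[ 525  365  115  115 5724] [599.2 412.2]
g [  536     0   104   318 11168] [589.3 166.4]
g [  271   229   100   195 16454] [320.7 320.7]
```

View pics/w6.png

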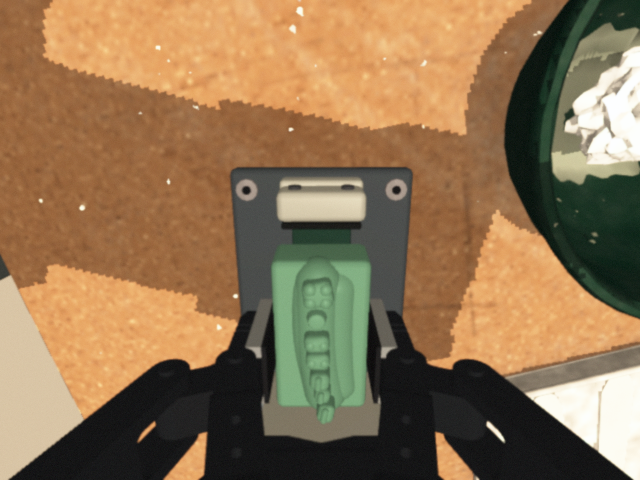

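```bash
python3 - <<'E'
from h import *
np.set_printoptions(precision=1,suppress=True)
d=np.load('w6.npz');c=dict(zip(['fx','fy','cx','cy','k1'],d['k']),R=d['R'],t=d['t'])
yd=np.array([.21,.978,0]);T=np.array([505.3,-94.3,0]);xd=np.array([.978,-.21,0])
L=lambda p:((p-T)@xd,(p-T)@yd)
j=onz(c,321,221,36);print('jaw inner top',j,'local',L(j),'bed local y',L(j)[1]-37.5)
print('jaw outer',L(onz(c,321,192,36)),'width',np.linalg.norm(onz(c,277,206,36)-onz(c,366,206,36)))
for p in((246.6,189.4),(395.8,189)):print('screw',L(onz(c,*p,10)))
print('plate edge',L(onz(c,321,168,10)))
zb=130.3-76
for y in(32,):
  for z in(zb,zb+22):print('model end',z,proj(c,T+y*yd+[0,0,z]), proj(c,T-y*yd+[0,0,z]))
E
```

```text
jaw inner top [512.8 -59.   36. ] local (np.float64(-0.10970969792021042), np.float64(36.10541907662398)) bed local y -1.3945809233760187
jaw outer (np.float64(-0.1726322820158671), np.float64(49.039867859316054)) width 38.720747011981516
screw (np.float64(-37.21357894759585), np.float64(45.00383907948773))
screw (np.float64(37.09958125132703), np.float64(45.555904071087284))
plate edge (np.float64(-0.19836524280222698), np.float64(55.73332810309129))
model end 54.30000000000001 (np.float64(321.237290764865), np.float64(243.25659816395432)) (np.float64(320.51976859431215), np.float64(376.92380107608426))
model end 76.30000000000001 (np.float64(321.2914609181217), np.float64(264.0055081056853)) (np.float64(320.46882890582475), np.float64(412.84601013668026))
```

The clamp is aligned in the picture: jaw at (321,206), screws at (247,189) and (396,189), all symmetric about the model. The bed centre is about 1.5–2 mm to −y of the tool, so I'll shift and descend, checking force.

```bash
python3 -m creep '[[[-0.02,-0.08,-0.2,0,0,0],[-0.02,-0.08,-0.4,0,0,0],[-0.02,-0.08,-0.6,0,0,0],[-0.02,-0.08,-0.8,0,0,0],[-0.02,-0.08,-1,0,0,0],[-0.02,-0.08,-1.1,0,0,0],[-0.02,-0.08,-1.1,0,0,0]]]'
python3 -m creep '[[[0,0,-0.1,0,0,0],[0,0,-0.2,0,0,0],[0,0,-0.3,0,0,0],[0,0,-0.4,0,0,0],[0,0,-0.46,0,0,0],[0,0,-0.46,0,0,0],[0,0,-0.46,0,0,0]]]'
```

```text
time_s: 12.07
eef_pos: [504.7, -96.8, 102.5]
ee_rot: [-0.001, 0.777, 0.63, -0.0]
force: [1.1, 0.3, -0.9]
grip_width: 0.412
grip_force: 40.5
time_s: 12.65
eef_pos: [504.9, -96.9, 91.6]
ee_rot: [-0.0, 0.777, 0.63, -0.0]
force: [1.0, 0.4, -2.0]
grip_width: 0.412
grip_force: 40.5
```

```bash
python3 -m creep '[[[0,0,-0.03,0,0,0],[0,0,-0.06,0,0,0],[0,0,-0.06,0,0,0]]]'
python3 -m creep '[[[0,0,0,0,0,0],[0,0,0,0,0,0],[0,0,0,0,0,0],[0,0,0,0,0,0],[0,0,0,0,0,0],[0,0,0.5,0,0,0],[0,0,1.5,0,0,0],[0,0,2.5,0,0,0],[0,0,3.5,0,0,0],[0,0,3.5,0,0,0],[0,0,3.5,0,0,0]]]' 58
python3 - <<'E'
from g import *
np.set_printoptions(precision=1,suppress=True)
c=cap('wrist','w7.png'); s=ctrl.sense();print(s['eef_pos'])
P,W=green(c,(200,150,430,470),36);print(P,W,W.mean(0))
np.savez('w7.npz',R=c['R'],t=c['t'],k=[c['fx'],c['fy'],c['cx'],c['cy'],c['k1']])
t=cap('top','top2.png'); h=cv2.cvtColor(t['image'],cv2.COLOR_RGB2HSV)
im=cv2.imread('pics/w7.png'); a=cv2.resize(im[120:400,150:490],(680,560)); cv2.imwrite('pics/w7c.png',a)
E
```

```text
time_s: 12.9
eef_pos: [505.0, -97.0, 90.7]
ee_rot: [0.0, 0.777, 0.63, 0.0]
force: [-2.1, 0.4, 4.3]
grip_width: 0.408
grip_force: 41.1
time_s: 13.82
eef_pos: [505.2, -97.0, 178.5]
ee_rot: [0.001, 0.777, 0.63, 0.001]
force: [-0.6, -0.0, -1.1]
grip_width: 0.682
grip_force: 0.0
[504.8 -96.9 177.4]
[[289. 199.]
 [351. 199.]
 [351. 308.]
 [289. 308.]] [[ 495.9  -59.2   36. ]
 [ 530.   -66.5   36. ]
 [ 517.5 -134.1   36. ]
 [ 480.  -126.1   36. ]] [505.8 -96.5  36. ]
```

View pics/w7c.png

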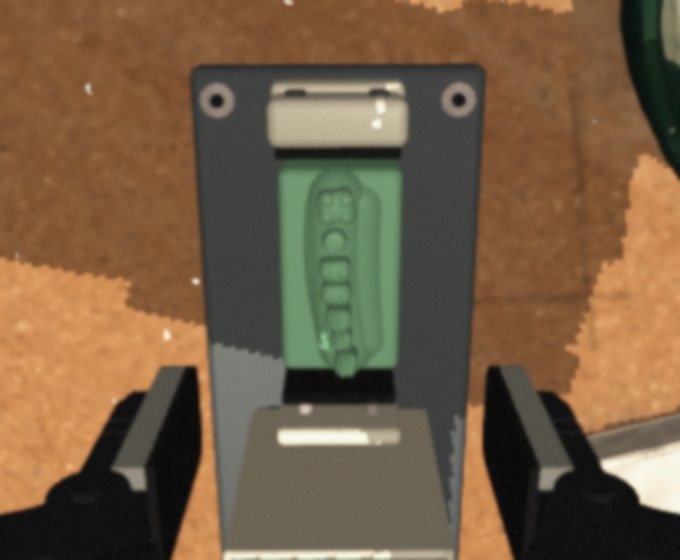

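The model lies flat on the bed between the jaws, with its top at about (289–351, 199–308) full-frame and a gap at both ends. The lever is still open. Next I'll go above the knob, fingers turned along the clamp's y, and measure it.

```bash
python3 -m creep '[[[0,-0.5,1,0,0,1.4],[0,-1.5,2.2,0,0,2.8],[-0.2,-2.7,2.7,0,0,4.2],[-0.3,-4,2.7,0,0,5.6],[-0.5,-5.5,2.7,0,0,7],[-0.5,-5.5,2.7,0,0,8.4],[-0.5,-5.5,2.7,0,0,9.8],[-0.5,-5.5,2.7,0,0,11.2],[-0.5,-5.5,2.7,0,0,12.6],[-0.5,-5.5,2.7,0,0,14],[-0.5,-5.5,2.7,0,0,15.4],[-0.5,-5.5,2.7,0,0,16.8],[-0.5,-5.5,2.7,0,0,18],[-0.5,-5.5,2.7,0,0,18],[-0.5,-5.5,2.7,0,0,18]]]' 60
cat > kn.py <<'E'
from h import *
import sys
np.set_printoptions(precision=1,suppress=True)
c=cap('wrist',sys.argv[1]); print(ctrl.sense()['eef_pos'])
X=np.array([float(v) for v in sys.argv[2:5]]); p=np.array(proj(c,X)); print('pred px',p)
depth=(np.array(c['R'])@X+np.array(c['t']))[2]; r=14*c['fx']/depth; print('pred r',r)
g=cv2.medianBlur(cv2.cvtColor(c['image'],cv2.COLOR_RGB2GRAY),5)
C=cv2.HoughCircles(g,cv2.HOUGH_GRADIENT,1.5,8,param1=60,param2=15,minRadius=int(r*.8),maxRadius=int(r*1.25))
if C is not None:
    C=C[0]; C=C[np.linalg.norm(C[:,:2]-p,axis=1)<45]
    for q in C[:6]: 
        cv2_in=g[max(0,int(q[1])-5):int(q[1])+5,max(0,int(q[0])-5):int(q[0])+5].mean()
        print(q,'grey',cv2_in,onz(c,q[0],q[1],X[2]))
# dark blob
d=cv2.inRange(g,0,40); x,y=p.astype(int); R=int(2.2*r); x0,y0=max(0,x-R),max(0,y-R); d=d[y0:y+R,x0:x+R]
n,l,st,ce=cv2.connectedComponentsWithStats(d)
for i in range(1,n):
    if st[i,4]>80: print('blob',st[i]+[x0,y0,0,0,0],ce[i]+[x0,y0],onz(c,*(ce[i]+[x0,y0]),X[2]))
E
python3 kn.py k1.png 493 -234 127
```

```text
time_s: 15.17
eef_pos: [492.3, -234.3, 244.1]
ee_rot: [-0.001, 0.106, 0.994, 0.0]
force: [0.4, -0.2, -0.4]
grip_width: 0.704
grip_force: 0.0
[ 492.3 -234.4  244.3]
pred px [321.6 275.7]
pred r 26.499876337747615
[308.2 273.8  25.5] grey 14.94 [ 490.4 -240.6  127. ]
[341.2 236.2  32.1] grey 97.56 [ 473.7 -219.6  127. ]
[356.2 252.8  25.5] grey 161.17 [ 484.1 -213.8  127. ]
[362.2 279.8  32.1] grey 82.42 [ 499.8 -213.4  127. ]
[329.2 233.2  22.2] grey 113.68 [ 470.8 -225.3  127. ]
blob [367 217  12  14 155] [372.7 223.3] [ 470.2 -202.8  127. ]
blob [ 284  248   51   52 2077] [309.1 273.8] [ 490.5 -240.2  127. ]
```

The knob measures (490.5, −240.2, ~127). In the clamp frame from the bed that is x=+16, y=−143, which matches the lever geometry. I'll descend and grip it.

```bash
python3 -m creep '[[[-0.07,-0.24,0,0,0,0],[-0.07,-0.24,-0.6,0,0,0],[-0.07,-0.24,-1.2,0,0,0],[-0.07,-0.24,-1.8,0,0,0],[-0.07,-0.24,-2.3,0,0,0],[-0.07,-0.24,-2.6,0,0,0],[-0.07,-0.24,-2.6,0,0,0]]]' 60
python3 -m creep '[[[0,0,0,0,0,0],[0,0,0,0,0,0],[0,0,0,0,0,0],[0,0,0,0,0,0],[0,0,0,0,0,0],[0,0,0,0,0,0],[0,0,0,0,0,0],[0,0,0,0,0,0],[0,0,0,0,0,0],[0,0,0,0,0,0]]]' 20 40
```

```text
time_s: 15.8
eef_pos: [490.1, -240.4, 178.6]
ee_rot: [-0.001, 0.105, 0.995, 0.001]
force: [-0.6, -0.6, -0.9]
grip_width: 0.701
grip_force: 0.0
time_s: 16.63
eef_pos: [491.1, -240.4, 181.2]
ee_rot: [0.001, 0.104, 0.995, -0.0]
force: [0.8, 3.0, 6.3]
grip_width: 0.3
grip_force: 39.1
```

```bash
python3 -m creep '[[[0.03,0.16,0.05,0,0,0],[0.07,0.31,0.09,0,0,0],[0.1,0.47,0.14,0,0,0],[0.13,0.63,0.17,0,0,0],[0.17,0.78,0.21,0,0,0],[0.2,0.94,0.23,0,0,0],[0.24,1.1,0.25,0,0,0],[0.27,1.25,0.26,0,0,0],[0.3,1.41,0.27,0,0,0],[0.34,1.56,0.28,0,0,0],[0.34,1.56,0.28,0,0,0],[0.34,1.56,0.28,0,0,0]]]'
python3 - <<'E'
from h import *
cap('top','t3.png')
E
python3 kn.py k2.png 498.9 -201 133
```

```text
time_s: 17.63
eef_pos: [500.0, -203.3, 189.2]
ee_rot: [0.002, 0.104, 0.995, -0.003]
force: [0.3, -9.0, 8.7]
grip_width: 0.298
grip_force: 40.6
[ 500.  -203.4  189.2]
pred px [326.9 334.9]
pred r 37.31540455029889
[320.2 338.2  36.8] grey 17.54 [ 499.8 -203.8  133. ]
[323.2 330.8  45. ] grey 14.32 [ 496.9 -202.   133. ]
[321.8 347.2  45. ] grey 21.08 [ 503.8 -204.   133. ]
[320.2 374.2  45. ] grey 71.2 [ 515.9 -207.1  133. ]
[282.8 342.8  40. ] grey 16.98 [ 498.9 -218.1  133. ]
[297.8 324.8  43.4] grey 11.57 [ 492.4 -210.8  133. ]
blob [  244   300   164   116 11653] [325.2 357.3] [ 508.5 -203.6  133. ]
```

```bash
python3 -m creep '[[[-0.12,0.03,0,0,0,0],[-0.25,0.05,0.01,0,0,0],[-0.38,0.08,0.03,0,0,0],[-0.5,0.11,0.04,0,0,0],[-0.63,0.14,0.04,0,0,0],[-0.75,0.16,0.04,0,0,0],[-0.88,0.19,0.03,0,0,0],[-1,0.22,0.02,0,0,0],[-1.13,0.25,0,0,0,0],[-1.25,0.27,0,0,0,0],[-1.29,0.28,0,0,0,0],[-1.29,0.28,0,0,0,0]]]'
python3 kn.py k3.png 467.6 -195 133
```

```text
time_s: 18.73
eef_pos: [467.2, -195.2, 188.2]
ee_rot: [0.001, 0.104, 0.995, -0.001]
force: [-0.9, -3.9, 7.5]
grip_width: 0.301
grip_force: 41.5
[ 467.3 -195.2  188.2]
pred px [321.7 341.1]
pred r 37.388283158157584
[320.2 338.2  45. ] grey 15.14 [ 466.3 -195.3  133. ]
[318.8 351.8  43.4] grey 20.08 [ 472.  -197.1  133. ]
[309.8 332.2  45. ] grey 13.05 [ 463.  -198.6  133. ]
[333.8 330.8  43.4] grey 12.92 [ 464.2 -189.7  133. ]
[359.2 330.8  43.4] grey 19.69 [ 466.1 -180.4  133. ]
[327.8 347.2  41.8] grey 18.03 [ 470.7 -193.3  133. ]
blob [300 288  16   8 116] [307.5 291.5] [ 446.4 -195.7  133. ]
blob [329 288  46   8 345] [350.8 291.6] [ 449.6 -180.6  133. ]
blob [  239   299   164   124 12207] [320.6 362.2] [ 476.8 -197.4  133. ]
```

The lever crossed freely and the ball is still held. Next is the run to the third corner.

```bash
python3 -m creep '[[[0.03,0.16,-0.01,0,0,0],[0.07,0.31,-0.02,0,0,0],[0.1,0.47,-0.03,0,0,0],[0.13,0.63,-0.05,0,0,0],[0.17,0.78,-0.07,0,0,0],[0.2,0.94,-0.11,0,0,0],[0.24,1.1,-0.14,0,0,0],[0.27,1.25,-0.19,0,0,0],[0.3,1.41,-0.23,0,0,0],[0.34,1.58,-0.28,0,0,0],[0.34,1.58,-0.28,0,0,0],[0.34,1.58,-0.28,0,0,0]]]'
```

```text
time_s: 19.78
eef_pos: [475.9, -155.4, 181.1]
ee_rot: [0.001, 0.104, 0.995, -0.001]
force: [-0.7, -3.2, 9.3]
grip_width: 0.295
grip_force: 41.8
```

```bash
python3 kn.py k4.png 476 -155.3 126; python3 - <<'E'
from h import *
a=cv2.imread('pics/k3.png');b=cv2.imread('pics/k4.png')
# compare gripper/knob region between steps: similar if knob sits same in fingers
for y in (0,): print('diff',np.abs(a[300:420,290:350].astype(int)-b[300:420,290:350]).mean())
k=cv2.imread('pics/k2.png');print(np.abs(a[300:420,290:350].astype(int)-k[300:420,290:350]).mean())
E
```

```text
[ 475.9 -155.4  181.1]
pred px [321.2 340.7]
pred r 37.41983326214525
[320.2 339.8  45. ] grey 15.01 [ 475.5 -155.6  126. ]
[320.2 348.8  38.5] grey 19.78 [ 479.4 -156.4  126. ]
[333.8 327.8  45. ] grey 12.63 [ 471.5 -149.6  126. ]
[308.2 306.8  43.4] grey 175.56 [ 461.1 -157.   126. ]
[327.8 314.2  45. ] grey 21.63 [ 465.5 -150.7  126. ]
[342.8 324.8  41.8] grey 12.86 [ 470.9 -146.1  126. ]
blob [368 258   9  46 305] [371.8 278.6] [ 454.7 -132.6  126. ]
blob [239 294  35   6 204] [255.5 296.5] [ 453.1 -174.6  126. ]
blob [  239   298   164   124 12267] [320.6 362. ] [ 485.2 -157.5  126. ]
diff 35.01768518518519
28.982407407407408
```

The ball sits in the fingers just as before: the dark outline is identical, and the knob is at (475.5,−155.6). Now I'll cross to the fourth corner.

```bash
python3 -m creep '[[[0.12,-0.03,0,0,0,0],[0.25,-0.05,0.01,0,0,0],[0.38,-0.08,0.03,0,0,0],[0.5,-0.11,0.04,0,0,0],[0.63,-0.14,0.04,0,0,0],[0.75,-0.16,0.04,0,0,0],[0.88,-0.19,0.03,0,0,0],[1,-0.22,0.02,0,0,0],[1.13,-0.25,0,0,0,0],[1.25,-0.27,0,0,0,0],[1.32,-0.28,0,0,0,0],[1.32,-0.28,0,0,0,0]]]'
python3 kn.py k5.png 507.5 -162 126
```

```text
time_s: 20.83
eef_pos: [508.4, -162.7, 180.3]
ee_rot: [-0.0, 0.104, 0.995, -0.001]
force: [-2.4, -6.2, 3.7]
grip_width: 0.298
grip_force: 41.9
[ 508.2 -162.7  180.3]
pred px [322.3 339.8]
pred r 37.70782410812275
[321.8 351.8  46. ] grey 20.47 [ 512.5 -163.3  126. ]
[318.8 344.2  37.8] grey 18.18 [ 509.1 -163.7  126. ]
[323.2 336.8  44.4] grey 14.5 [ 506.3 -161.4  126. ]
[327.8 344.2  42.8] grey 16.6 [ 509.8 -160.4  126. ]
[312.8 338.2  46. ] grey 15.02 [ 506.1 -165.3  126. ]
[282.8 344.2  41.1] grey 17.05 [ 506.4 -176.9  126. ]
blob [  240   299   164   122 12193] [321.6 360.4] [ 516.3 -164.1  126. ]
```

```bash
python3 -m creep '[[[0,-0.1,0.04,0,0,0],[-0.02,-0.2,0.07,0,0,0],[-0.04,-0.3,0.1,0,0,0],[-0.07,-0.4,0.13,0,0,0],[-0.1,-0.5,0.15,0,0,0],[-0.1,-0.56,0.16,0,0,0],[-0.1,-0.56,0.16,0,0,0]]]'
```

```text
time_s: 21.47
eef_pos: [506.0, -175.6, 184.3]
ee_rot: [0.0, 0.104, 0.995, 0.001]
force: [-0.8, 2.2, 3.2]
grip_width: 0.3
grip_force: 41.8
```

The y force has turned positive, so the lever has seated in the notch. I'll release it and rise.

```bash
python3 -m creep '[[[0,0,0,0,0,0],[0,0,0,0,0,0],[0,0,0,0,0,0],[0,0,0,0,0,0],[0,0,0,0,0,0],[0,0,0,0,0,0],[0,0,0.5,0,0,0],[0,0,1.2,0,0,0],[0,0,2.2,0,0,0],[0,0,3.2,0,0,0],[0,0,3.2,0,0,0],[0,0,3.2,0,0,0]]]' 55
python3 kn.py k6.png 506 -175.6 129; python3 - <<'E'
from g import *
np.set_printoptions(precision=1,suppress=True)
c=cap('wrist')
P,W=green(c,(0,0,640,300),36);print(P,W,W.mean(0))
t=cap('top'); P,W=green(t,(325,215,375,255),36);print(P,W.mean(0))
E
```

```text
time_s: 22.47
eef_pos: [506.1, -176.1, 265.0]
ee_rot: [0.001, 0.104, 0.995, -0.001]
force: [0.3, -0.7, -0.9]
grip_width: 0.646
grip_force: 0.0
[ 505.8 -175.9  263.8]
pred px [321.8 260.1]
pred r 24.388256073979754
[320.2 260.2  24. ] grey 16.33 [ 505.9 -176.5  129. ]
[315.8 227.2  29. ] grey 82.54 [ 486.  -174.9  129. ]
[326.2 225.8  24.1] grey 98.29 [ 486.4 -169.   129. ]
blob [273 207  19  14 220] [282.2 214. ] [ 474.7 -191.4  129. ]
blob [311 207  18  14 226] [319.8 213.7] [ 478.9 -171.1  129. ]
blob [ 297  238   48   47 1756] [320.6 260.8] [ 506.3 -176.4  129. ]
[[380. 172.]
 [463. 172.]
 [463. 219.]
 [380. 219.]] [[ 478.6 -123.6   36. ]
 [ 491.6  -60.6   36. ]
 [ 529.4  -64.1   36. ]
 [ 515.7 -129.6   36. ]] [503.8 -94.5  36. ]
[[335.9 235.4]
 [338.4 223.1]
 [348.2 225. ]
 [345.7 237.3]] [505.9 -77.2  36. ]
```

The knob rests free at (506,−176). That corresponds to lever_run of about 0.56 in the +x lane, which is the red-dot notch. The model has been pushed a little toward the fixed jaw and sits in line, so I'm handing in.

```bash
python3 -c "
from rig import ctrl
print(ctrl.finish_job())"
```

```text
the job is handed in; nothing more can be done
None
```

I handed the job in at about 22.5 s: the green model is on the bed between the jaws and the lever was let go in the last (red-dot) notch; the final picture fits this (lever tilt about 0.56 rad), but pad force and levelness weren't measured and no verdict came back.

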